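# Roll-test a shaft on the granite plate and sort it

### The arm

A 7-joint arm with a two-finger parallel gripper is mounted at the origin on the work surface. World frame = base frame: x ahead of the robot, y to its left, z up, the work surface at z = 0. Lengths are in m, angles in rad, forces in N, time in s.
With the tool pointing down it reaches from about 0.425 to 1.025 m from the base axis. Payload 3.6 kg.
Tool frame: the origin (TCP) lies midway between the tips of the shut fingers; the grasp point (between the pads) lies bot.pinch_z behind it (bot.pinch_z is the distance from the TCP to the grasp point, in m); z points along the fingers, y is the line along which they close (so a half turn about z gives the same grasp; the last joint's range is limited). The gripper opens to 85 mm and grips with 20 to 120 N. Pads are 22 mm wide; open, the fingers measure 114 mm over their backs; the gripper's body (76 mm by 85 mm) begins 54 mm behind the grasp point. The pads swing forward as they close: fully open they stand 13 mm farther back than shut.
Start: joints at [-1.321, 0.591, 0.048, 1.609, -0.033, 0.943, -0.034], TCP at [0.244, 0.683, 0.231] pointing down, gripper open.
Joint ranges: [-2.69, 2.69], [-0.47, 2.24], [-1.27, 1.36], [0.19, 2.51], [-1.53, 4.68], [0.08, 2.07], [-3.09, 3.09]. Speed limits (rad/s): [2.57, 2.57, 3.14, 3.14, 3.14, 3.14, 3.14].

### API

Orientations are given as a unit quaternion [x, y, z, w].
In Python, from workcell import bot gives the robot as it stands.
- The arm moves only by the tool jog_arm, never from a script. Its argument "commands" is a list that holds one entry, the list of rows, each a list of 5 numbers: the closure in counts, from 0 (fully open) to 255 (shut), then the shift along the tool's x, y, z in m, then the turn about the tool's z in rad. A call has 1 to 5 rows; each row is the pose to reach, as a shift and turn from the pose commanded when the call began, along the tool's axes at that moment; what a row does not reach only later rows make up. A row lasts 1/8 s, in which the tool goes at most 62.5 mm and 10.7 degrees, less where a joint would pass 70% of its speed; a pose out of reach is approached as far as the arm can. A call with a gripper value outside its range is refused whole. The fingers move at their own pace and stop on an object; "force" is the grip in N (left out, the last holds). Time passes only in rows, so rows that repeat a pose let the fingers close. It gives the time, the measured TCP pose, the force, the opening and the grip force at its end, in the units of the state.
- bot.observe(): the state, without advancing time (a new reading comes with each control period).
- bot.capture(name): name is "scene" or "top" or "wrist"; returns the picture (400x640x3 uint8, red, green, blue); there is no depth.
- bot.camera_params(name): a dict with "K" (3x3 intrinsics, pixels), "eye" and "rotation" of the camera in the world. Camera axes: x right, y up, looking along -z (the intrinsics and any distortion apply to the point x, -y, -z); pixel columns grow to the right and rows downward; lengths in m; the calibration is good to about 2 mm. A picture is of the moment at which its call begins: read the wrist's pose just before it. camera_params takes no time and is no camera call; for the wrist camera it gives the pose at the moment of the call.
- bot.close_job(): hands the job in; it is judged then, once.
The state is a dict: "time_s": time; "qpos": joint angles; "joint_vel": joint speeds; "effort": joint torques, N m; "position": TCP position; "ee_rot": TCP orientation; "force": force on the tool from outside, world axes, zero at the start; "wrist_torque": the same for the moment, N m; "gripper_width": finger opening in m; "finger_force": force on a finger pad.
Only numpy, scipy, OpenCV 4.12 (cv2) and the standard library are available. Lean on these libraries where they do the work, as an engineer would, in place of code of your own. Each camera call takes 0.05 s, during which the arm holds its last target. There are 200 camera calls.

### The job

Roll-test the steel shaft on the black granite plate: with closed fingertips press its middle down lightly and roll it half a turn or more away from the robot, feeling how far it lifts, and never press it hard into the granite. If it lifts by more than 1.5 mm it is bent: lay it gently in the open reject tray; if it runs true, lay it gently across the two V-blocks, seated in both. Leave the other things where they are.

Things in the scene. Friction and masses are not known exactly. Their poses are not given: they have to be found in the camera images.
- shaft_mid (a point): Ground steel shaft, 14 mm in diameter, 150 mm long, 0.18 kg, lying on the near half of the granite. The point is on its axis, half-way along, 7 mm above the plate. y runs along it; z points up at the start and turns as it rolls. It may be straight or bent at the middle by up to 4 mm; the bow lies flat at first, so only rolling shows it. Under 5 N the lift feels up to a quarter less than it is.
- plate_top (a point): Centre of the upper face of the fixed granite plate: 250 mm (its x) by 400 mm (its y), face 57 to 63 mm above the bench, z up. Rolled toward +x under a fingertip at its middle, a bent shaft's top lifts by its bow at a quarter turn and sinks back by the half turn; the other way it rocks on its belly. A true one keeps its height. Contact is stiff, 10 N or more per mm. Let go, it stays put.
- v_seat (a point): Where the shaft's middle point lies when seated in the pair of V-blocks, fixed on the far half of the plate: 24 mm above the plate. y runs along the seated shaft. Two steel blocks, each 45 mm (x) by 22 mm (y) by 33 mm high, their centres 90 mm apart along y, with upright 90-degree V grooves 40 mm wide at the top; the shaft is gripped between them, where there is 68 mm of free room.
- tray_in (a point): Centre of the inner floor of the open aluminium reject tray, fixed on the bench to the left or the right of the plate: outside 210 mm (its x) by 100 mm (its y) by 32 mm high, walls 4 mm; inner floor 4 mm above the bench.
- case: Closed wooden gauge-block case, 200 x 90 x 35 mm, fixed on the bench on the other side of the plate from the tray; not used. Origin at the centre of its underside.
- specimen: Bystander: black mounted specimen, a disc 32 mm in diameter and 18 mm high, loose on the bench beyond the plate. Origin at the centre of its underside.
- jar: Bystander: amber sample jar with black cap, 60 mm in diameter, 85 mm high, loose on the bench beyond the plate. Origin at the centre of its underside.
There are look-alikes about, which are no part of the job. Of the things that look like the part that bears tray_in, take the one that is nearest to the robot's base at the start.

How it is judged:
On the way, in this order (a step that is already met when the one before it is completed fails the run):
1. the shaft has been rolled a quarter turn, pressed on the plate by the fingertips (angle between shaft_mid's own z axis and vertical between 1.1 and 2.1 rad and contact force between the fingers and shaft above 1 N and contact force between shaft and plate above 2.5 N), for 0.05 s.
2. the shaft has been rolled on to about half a turn, pressed on the plate by the fingertips (angle between shaft_mid's own z axis and vertical above 2.4 rad and contact force between the fingers and shaft above 1 N and contact force between shaft and plate above 2.5 N), for 0.05 s.
At the end, for the whole second after the job is handed in: A bent shaft (lifting over 2.2 mm) lies on the floor of the reject tray; a true one (under 1 mm) lies seated across both V-blocks, its middle within 4 mm of the seat in height and across, and within 25 mm along; between 1 and 2.2 mm either place is right. It is let go and at rest (((x of shaft_b_c0 in the frame of shaft_mid above 0.001 m and x of shaft_mid in the frame of tray_in between -0.08 and 0.08 m and y of shaft_mid in the frame of tray_in between -0.046 and 0.046 m and z of shaft_mid in the frame of tray_in between 0.003 and 0.016 m) or (x of shaft_b_c0 in the frame of shaft_mid below 0.0022 m and x of shaft_mid in the frame of v_seat between -0.004 and 0.004 m and y of shaft_mid in the frame of v_seat between -0.025 and 0.025 m and z of shaft_mid in the frame of v_seat between -0.004 and 0.004 m and angle between the y axis of shaft_mid and the y axis of v_seat, either way round below 0.1 rad)) and linear speed of shaft below 0.03 m/s); the robot touches nothing.
It fails at once if the shaft is pressed into the granite with more than 20 N (contact force between shaft and plate above 20 N).
It fails at once if the shaft is dropped from well above or thrown (faster than 1 m/s) (linear speed of shaft above 1 m/s).
It fails at once if the specimen or the jar is moved by more than 15 mm (distance of any of specimen, jar from where it was at the start of the episode above 0.015 m).
It also fails if it takes over 64 s, if anything falls off the work surface, if the arm or the gripper's body presses on something with over 40 N, if the wrist force passes 120 N, or if a joint passes its speed limit or range.

## Working session

There is one attempt and no reset: what is moved stays moved. The work goes in short steps, Python scripts to look and compute and a tool call to move; the robot and the scene stay as the last step left them, time stands still between calls to the robot, and variables do not carry over. Pictures are saved under pics/ and viewed, at most 10 in all, crops included, and the job is handed in when it is done.

Besides the shell and the picture viewer there is one more tool, called by a JSON object that holds its "api" and its "payload", one argument or row to a line. jog_arm: Moves the arm, as the interface text tells. Its arguments: {"type":"object","properties":{"commands":{"type":"array","items":{"type":"array","items":{"type":"array","items":{"type":"number"}}}},"force":{"type":"number"}},"required":["commands"]}

```bash
mkdir -p pics; ls; cat > h.py <<'E'
import numpy as np, cv2
from workcell import bot
def P(n):
    c=bot.camera_params(n); return np.array(c["K"]),np.array(c["eye"]),np.array(c["rotation"]),c
def ray(cam,u,v,z):
    K,e,R,_=cam; d=np.linalg.inv(K)@[u,v,1]; d=R@np.array([d[0],-d[1],-d[2]]); return e+d*(z-e[2])/d[2]
def proj(cam,p):
    K,e,R,_=cam; q=R.T@(np.array(p)-e); q=K@np.array([q[0],-q[1],-q[2]]); return q[:2]/q[2]
def save(im,n): cv2.imwrite("pics/"+n,cv2.cvtColor(im,cv2.COLOR_RGB2BGR))
E
python3 - <<'E'
from h import *
s=bot.observe(); print({k:np.round(v,3) for k,v in s.items()}, bot.pinch_z)
for n in("top","scene"):
    save(bot.capture(n),n+"0.png"); c=P(n); print(n,c[3])
E
```

```text
pics
{'time_s': np.float64(0.0), 'qpos': array([-1.321,  0.592,  0.048,  1.61 , -0.033,  0.943, -0.034]), 'joint_vel': array([ 0.001, -0.001,  0.   , -0.001, -0.001,  0.002,  0.001]), 'effort': array([ 0.0000e+00, -5.4869e+01,  1.5470e+00, -1.9812e+01,  9.0000e-03,
        9.0000e-03, -0.0000e+00]), 'position': array([0.243, 0.682, 0.23 ]), 'ee_rot': array([ 0.171,  0.985, -0.001, -0.   ]), 'force': array([-0.217, -0.141,  0.227]), 'wrist_torque': array([ 0.009,  0.007, -0.009]), 'finger_force': np.float64(0.0), 'gripper_width': np.float64(0.085)} 0.0187
top {'K': array([[409.2566552 ,   0.        , 315.38841852],
       [  0.        , 409.2566552 , 202.51553013],
       [  0.        ,   0.        ,   1.        ]]), 'eye': array([0.50767201, 0.12059843, 1.14006655]), 'rotation': array([-0.02593514,  0.03734882,  0.71675032, -0.69584582])}
scene {'K': array([[449.07429615,   0.        , 326.57149034],
       [  0.        , 449.07429615, 206.77933893],
       [  0.        ,   0.        ,   1.        ]]), 'eye': array([ 1.51871387, -0.28742394,  0.71930643]), 'rotation': array([0.40565112, 0.26335101, 0.4892556 , 0.72575641])}
```

View pics/top0.png

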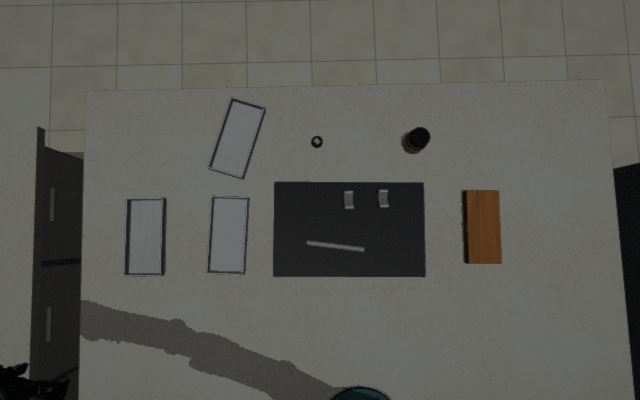

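View pics/scene0.png

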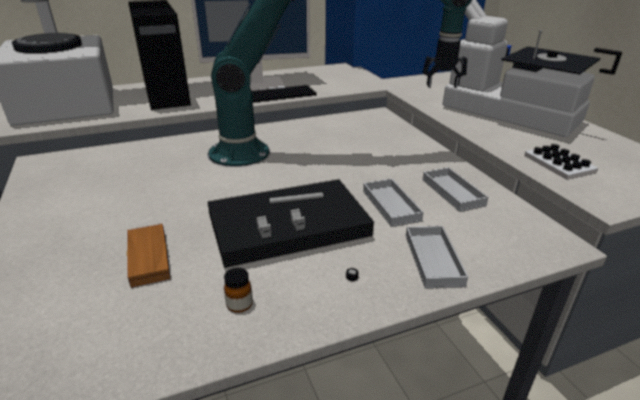

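The top view shows the shaft at (335,246) on the granite. The V-blocks are at (349,200) and (383,199), the specimen at (317,141), the jar at (417,138) and the case at (482,227). There are three tray look-alikes at (228,235), (145,236) and (237,138). The scene view agrees. Next I measure them by ray casting.

```bash
sed -i 's/np.array(c\["rotation"\]),c/Rot.from_quat(c["rotation"]).as_matrix(),c/; 1a from scipy.spatial.transform import Rotation as Rot' h.py
python3 - <<'E'
from h import *
im=cv2.cvtColor(cv2.imread("pics/top0.png"),cv2.COLOR_BGR2RGB); c=P("top")
g=cv2.cvtColor(im,cv2.COLOR_RGB2GRAY)
for n,(u,v) in dict(trayA=(228,235),trayB=(145,236),trayC=(237,138)).items():
    p=ray(c,u,v,.016); print(n,p.round(3),np.hypot(p[0],p[1]).round(3))
for n,(u,v) in dict(base=(360,400)).items(): print(n,ray(c,u,v,0.05).round(3))
for u,v in[(275,182),(424,182),(425,276),(274,276)]: print("plate",ray(c,u,v,.06).round(3))
m=np.zeros_like(g); m[185:273,278:421]=(g[185:273,278:421]>70)
for k in cv2.findContours(m,0,1)[0]:
    if cv2.contourArea(k)<10: continue
    (x,y),wh,a=cv2.minAreaRect(k); b=cv2.boxPoints(((x,y),wh,a)); z=.067 if y>220 else .093
    print((round(x,1),round(y,1)),np.round(wh,1),ray(c,x,y,z).round(4)); print([ray(c,*q,z).round(3)[:2].tolist() for q in b])
# tray A corners
h=(cv2.cvtColor(im,cv2.COLOR_RGB2HSV)); 
for u,v in[(211,197),(248,198),(245,273),(208,272)]: print("tray",ray(c,u,v,.032).round(3))
print("jar",ray(c,419,135,.085).round(3),"spec",ray(c,317,141,.018).round(3),"case",ray(c,484,227,.035).round(3))
save(cv2.resize(im[175:285,190:430],None,fx=3.3,fy=3.3,interpolation=2),"crop1.png")
E
```

```text
trayA [0.526 0.342 0.016] 0.628
trayB [0.53  0.567 0.016] 0.776
trayC [0.795 0.314 0.016] 0.855
base [0.093 0.002 0.05 ]
plate [0.662 0.207 0.06 ]
plate [ 0.651 -0.19   0.06 ]
plate [ 0.403 -0.179  0.06 ]
plate [0.415 0.215 0.06 ]
(335.0, 245.7) [56.7  3.8] [0.4892 0.0541 0.067 ]
[[0.496, 0.128], [0.505, 0.126], [0.483, -0.02], [0.473, -0.018]]
(349.0, 206.5) [3. 8.] [0.5886 0.0162 0.093 ]
[[0.593, 0.026], [0.592, 0.006], [0.584, 0.006], [0.585, 0.027]]
(384.0, 205.0) [2. 8.] [ 0.5899 -0.0741  0.093 ]
[[0.593, -0.064], [0.592, -0.085], [0.587, -0.084], [0.588, -0.064]]
(348.5, 195.5) [9. 7.] [0.6171 0.0164 0.093 ]
[[0.629, 0.025], [0.628, 0.007], [0.605, 0.008], [0.606, 0.026]]
(383.0, 194.0) [8. 8.] [ 0.6184 -0.0728  0.093 ]
[[0.629, -0.063], [0.629, -0.084], [0.608, -0.083], [0.608, -0.062]]
tray [0.63  0.384 0.032]
tray [0.624 0.284 0.032]
tray [0.423 0.295 0.032]
tray [0.429 0.393 0.032]
jar [ 0.773 -0.177  0.085] spec [0.78  0.091 0.018] case [ 0.527 -0.354  0.035]
```

View pics/crop1.png

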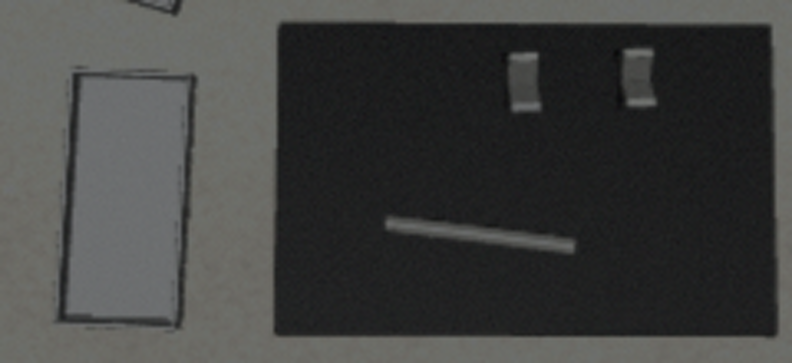

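Tray choice: of (228,235) at 0.63 m, (145,236) at 0.78 m and (237,138) at 0.86 m, I take (228,235), the nearest to the base. The crop confirms it stands directly left of the plate. It measures about 200x100 mm and the shaft about 150 mm, both matching the given sizes. Next I move over the shaft, aligning tool x with the roll line.

```bash
cat >> h.py <<'E'
def go(p,xdir=None,base=None):
    "tool-frame shift (and turn so tool x points to xdir) to reach world p"
    s=bot.observe(); b=np.array(s["position"]) if base is None else np.array(base); R=Rot.from_quat(s["ee_rot"]).as_matrix()
    d=R.T@(np.array(p)-b); t=0
    if xdir is not None:
        v=R.T@np.array([*xdir,0]); t=np.arctan2(v[1],v[0])
    return d.round(4),round(t,4)
E
python3 -c "
from h import *
print(go([.489,.054,.23],[-.989,.149]))"
```

```text
(array([-0.4424, -0.509 ,  0.0013]), np.float64(-0.1932))
```

{"api": "jog_arm", "payload": {
  "commands": [
    [[255, -0.04, -0.046, 0, -0.04], [255, -0.08, -0.092, 0, -0.08], [255, -0.12, -0.138, 0, -0.12], [255, -0.16, -0.184, 0, -0.16], [255, -0.2, -0.23, 0, -0.193]]
  ],
  "force": 40
}}

```text
time_s: 0.72
position: [0.3552, 0.3968, 0.2311]
ee_rot: [0.074, 0.997, -0.0, 0.0]
force: [0.4, -1.1, 0.4]
gripper_width: 0.0003
finger_force: 0.0
```

```bash
python3 -c "
from h import *
print(go([.489,.054,.23],[-.989,.149]))"
```

```text
(array([-0.1831, -0.3192,  0.0012]), np.float64(0.001))
```

{"api": "jog_arm", "payload": {
  "commands": [
    [[255, -0.03, -0.052, 0, 0], [255, -0.06, -0.104, 0, 0], [255, -0.09, -0.156, 0, 0], [255, -0.12, -0.208, 0, 0], [255, -0.15, -0.26, 0, 0]]
  ]
}}

```text
time_s: 1.35
position: [0.4646, 0.1177, 0.2313]
ee_rot: [0.075, 0.997, 0.0, 0.0]
force: [1.0, 0.2, 0.1]
gripper_width: 0.0001
finger_force: 0.0
```

{"api": "jog_arm", "payload": {
  "commands": [
    [[255, -0.02, -0.03, 0, 0], [255, -0.02, -0.04, 0, 0], [255, -0.02, -0.04, 0, 0]]
  ]
}}

```text
time_s: 1.72
position: [0.4771, 0.0769, 0.231]
ee_rot: [0.075, 0.997, -0.0, -0.001]
force: [-0.3, -0.1, -0.9]
gripper_width: -0.0001
finger_force: 0.0
```

```bash
python3 - <<'E'
from h import *
print(go([.489,.054,.23],[-.989,.149]))
c=P("wrist"); s=bot.observe(); im=bot.capture("wrist"); save(im,"w1.png"); print(c[1],c[2].round(2),s["position"],s["force"],np.round(c[0],1))
print(proj(c,[.489,.054,.067]),proj(c,s["position"]))
E
```

```text
(array([-0.0152, -0.0209,  0.001 ]), np.float64(-0.0009))
[0.40276086 0.08956606 0.37369735] [[ 0.15 -0.94 -0.29]
 [ 0.99  0.14  0.04]
 [ 0.   -0.3   0.95]] [0.47713646 0.07692947 0.23098753] [-0.27859694 -0.07004711 -0.88623682] [[297.    0.  319.4]
 [  0.  297.  197.9]
 [  0.    0.    1. ]]
[298.53954951 193.63421053] [316.61476387 253.39607304]
```

View pics/w1.png

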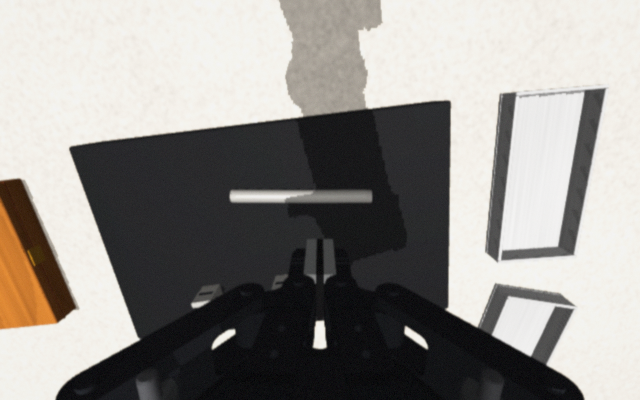

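The wrist view shows the shaft running from (230,196) to (372,196), level in the image, so the alignment is right. The closed fingertips are at (318,253).

```bash
python3 - <<'E'
from h import *
c=P("wrist"); im=cv2.imread("pics/w1.png"); g=cv2.cvtColor(im,6)
m=np.zeros_like(g); m[180:212,215:390]=g[180:212,215:390]>62
ks=max(cv2.findContours(m,0,1)[0],key=cv2.contourArea); r=cv2.minAreaRect(ks); print(r)
b=[ray(c,*q,.067) for q in cv2.boxPoints(r)]; print(np.round(b,3)); print(ray(c,*r[0],.067))
for x in (240,260,280,300,320,340,360): print(x,(np.where(m[:,x])[0][[0,-1]]),end=' ')
E
```

```text
((300.5, 196.0), (14.0, 143.0), 90.0)
[[ 0.473 -0.018  0.067]
 [ 0.496  0.134  0.067]
 [ 0.511  0.132  0.067]
 [ 0.489 -0.021  0.067]]
[0.49212357 0.05684677 0.067     ]
240 [189 203] 260 [189 203] 280 [189 203] 300 [189 202] 320 [190 202] 340 [190 202] 360 [190 202]
```

```bash
python3 -c "
from h import *
print(go([.4841,.057,.082],[-.989,.149]))"
```

```text
(array([-0.0101, -0.0199,  0.1491]), np.float64(0.0011))
```

{"api": "jog_arm", "payload": {
  "commands": [
    [[255, -0.005, -0.01, 0.05, 0], [255, -0.01, -0.02, 0.1, 0], [255, -0.01, -0.02, 0.14, 0], [255, -0.01, -0.02, 0.149, 0], [255, -0.01, -0.02, 0.149, 0]]
  ]
}}

```text
time_s: 2.4
position: [0.4849, 0.0571, 0.0824]
ee_rot: [0.074, 0.997, 0.0, -0.0]
force: [-0.7, -0.4, 0.9]
gripper_width: 0.0002
finger_force: 0.0
```

{"api": "jog_arm", "payload": {
  "commands": [
    [[255, 0, 0, 0.001, 0], [255, 0, 0, 0.003, 0], [255, 0, 0, 0.003, 0]]
  ]
}}

```text
time_s: 2.78
position: [0.4854, 0.0558, 0.08]
ee_rot: [0.075, 0.997, 0.0, 0.001]
force: [0.5, -1.3, -0.7]
gripper_width: 0.0002
finger_force: 0.0
```

{"api": "jog_arm", "payload": {
  "commands": [
    [[255, 0, 0, 0.0005, 0], [255, 0, 0, 0.001, 0], [255, 0, 0, 0.001, 0]]
  ]
}}

```text
time_s: 3.15
position: [0.485, 0.0557, 0.0783]
ee_rot: [0.075, 0.997, -0.0, -0.0]
force: [0.2, 0.1, 0.1]
gripper_width: 0.0001
finger_force: 0.0
```

{"api": "jog_arm", "payload": {
  "commands": [
    [[255, 0, 0, 0.0005, 0], [255, 0, 0, 0.001, 0], [255, 0, 0, 0.001, 0]]
  ]
}}

```text
time_s: 3.52
position: [0.485, 0.0557, 0.0772]
ee_rot: [0.075, 0.997, -0.0, -0.0]
force: [0.6, -0.6, 0.2]
gripper_width: 0.0004
finger_force: 0.0
```

{"api": "jog_arm", "payload": {
  "commands": [
    [[255, 0, 0, 0.0005, 0], [255, 0, 0, 0.0008, 0], [255, 0, 0, 0.0008, 0]]
  ]
}}

```text
time_s: 3.9
position: [0.485, 0.0557, 0.0765]
ee_rot: [0.075, 0.997, -0.0, -0.0]
force: [0.2, 0.8, -0.7]
gripper_width: 0.0002
finger_force: 0.0
```

{"api": "jog_arm", "payload": {
  "commands": [
    [[255, 0, 0, 0.0005, 0], [255, 0, 0, 0.0008, 0], [255, 0, 0, 0.0008, 0]]
  ]
}}

```text
time_s: 4.28
position: [0.485, 0.0557, 0.0757]
ee_rot: [0.075, 0.997, 0.0, 0.0]
force: [-0.2, -0.4, 0.2]
gripper_width: 0.0001
finger_force: 0.0
```

{"api": "jog_arm", "payload": {
  "commands": [
    [[255, 0, 0, 0.0004, 0], [255, 0, 0, 0.0006, 0], [255, 0, 0, 0.0006, 0]]
  ]
}}

```text
time_s: 4.65
position: [0.4853, 0.0557, 0.0753]
ee_rot: [0.075, 0.997, 0.0, 0.0]
force: [0.4, -0.2, 3.3]
gripper_width: -0.0003
finger_force: 1.5
```

{"api": "jog_arm", "payload": {
  "commands": [
    [[255, 0, 0, 0.0002, 0], [255, 0, 0, 0.0002, 0]]
  ]
}}

```text
time_s: 4.9
position: [0.4854, 0.0557, 0.0753]
ee_rot: [0.075, 0.997, 0.0, 0.0]
force: [-1.0, -0.3, 5.2]
gripper_width: 0.0
finger_force: 2.7
```

{"api": "jog_arm", "payload": {
  "commands": [
    [[255, -0.001, 0, 0, 0], [255, -0.002, 0, 0, 0], [255, -0.002, 0, 0, 0]]
  ]
}}

```text
time_s: 5.28
position: [0.4875, 0.0553, 0.0753]
ee_rot: [0.075, 0.997, 0.0, 0.001]
force: [-1.0, -0.0, 5.4]
gripper_width: 0.0
finger_force: 2.5
```

{"api": "jog_arm", "payload": {
  "commands": [
    [[255, -0.001, 0, 0, 0], [255, -0.002, 0, 0, 0], [255, -0.002, 0, 0, 0]]
  ]
}}

```text
time_s: 5.65
position: [0.4895, 0.055, 0.0753]
ee_rot: [0.075, 0.997, 0.0, 0.001]
force: [0.3, -1.3, 5.7]
gripper_width: -0.0002
finger_force: 2.6
```

{"api": "jog_arm", "payload": {
  "commands": [
    [[255, -0.0015, 0, 0, 0], [255, -0.003, 0, 0, 0], [255, -0.003, 0, 0, 0]]
  ]
}}

```text
time_s: 6.02
position: [0.4925, 0.0546, 0.0752]
ee_rot: [0.075, 0.997, 0.0, 0.001]
force: [0.4, -0.6, 5.6]
gripper_width: 0.0002
finger_force: 2.6
```

{"api": "jog_arm", "payload": {
  "commands": [
    [[255, -0.0015, 0, 0, 0], [255, -0.003, 0, 0, 0], [255, -0.003, 0, 0, 0]]
  ]
}}

```text
time_s: 6.4
position: [0.4954, 0.0542, 0.0752]
ee_rot: [0.075, 0.997, 0.0, 0.001]
force: [0.6, -0.4, 5.3]
gripper_width: 0.0002
finger_force: 2.5
```

```bash
python3 - <<'E'
from h import *
print(bot.observe()["force"])
c=P("wrist"); im=bot.capture("wrist"); save(im,"w2.png"); g=cv2.cvtColor(im,7)
t=bot.observe()["position"]; print(t, proj(c,t), proj(c,[.491,.056,.067]))
E
```

```text
[ 0.60587067 -0.3599979   5.29554462]
[0.4954238  0.05413146 0.07521941] [316.65812016 253.4000937 ] [318.89964095 238.82079598]
```

View pics/w2.png

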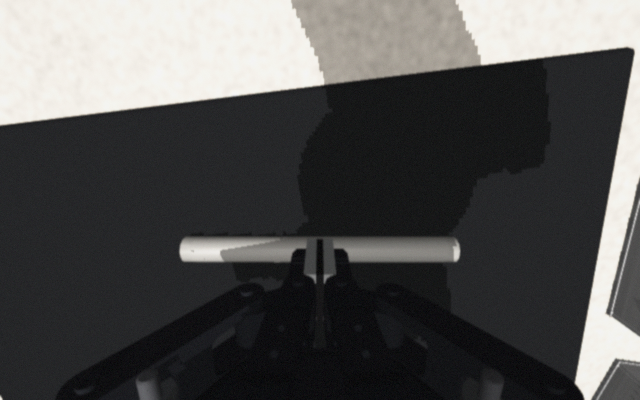

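The wrist view shows the shaft at (180–460, 249) under the tips at (318,253). It has moved about 5 mm for 10 mm of tip travel, so it is rolling without slipping. The force is steady, so there is no lift yet.

{"api": "jog_arm", "payload": {
  "commands": [
    [[255, -0.001, 0, 0, 0], [255, -0.002, 0, 0, 0], [255, -0.003, 0, 0, 0], [255, -0.004, 0, 0, 0], [255, -0.004, 0, 0, 0]]
  ]
}}

```text
time_s: 7.08
position: [0.4993, 0.0536, 0.0752]
ee_rot: [0.075, 0.997, 0.0, 0.0]
force: [-0.6, -0.3, 5.7]
gripper_width: -0.0002
finger_force: 2.6
```

{"api": "jog_arm", "payload": {
  "commands": [
    [[255, -0.001, 0, 0, 0], [255, -0.002, 0, 0, 0], [255, -0.003, 0, 0, 0], [255, -0.004, 0, 0, 0], [255, -0.004, 0, 0, 0]]
  ]
}}

```text
time_s: 7.7
position: [0.5032, 0.053, 0.0752]
ee_rot: [0.075, 0.997, 0.0, 0.0]
force: [-0.1, -0.9, 4.6]
gripper_width: 0.0001
finger_force: 2.6
```

{"api": "jog_arm", "payload": {
  "commands": [
    [[255, -0.001, 0, 0, 0], [255, -0.002, 0, 0, 0], [255, -0.003, 0, 0, 0], [255, -0.004, 0, 0, 0], [255, -0.004, 0, 0, 0]]
  ]
}}

```text
time_s: 8.32
position: [0.5071, 0.0524, 0.0752]
ee_rot: [0.075, 0.997, 0.0, 0.0]
force: [-0.2, 0.5, 5.6]
gripper_width: -0.0001
finger_force: 2.6
```

{"api": "jog_arm", "payload": {
  "commands": [
    [[255, -0.001, 0, 0, 0], [255, -0.002, 0, 0, 0], [255, -0.003, 0, 0, 0], [255, -0.003, 0, 0, 0]]
  ]
}}

```text
time_s: 8.82
position: [0.5101, 0.0519, 0.0752]
ee_rot: [0.075, 0.997, 0.0, 0.0]
force: [-1.0, 0.4, 5.6]
gripper_width: -0.0002
finger_force: 2.6
```

Force and height stay constant past the quarter turn, so the shaft runs true. I lift, step back and finish the half turn.

{"api": "jog_arm", "payload": {
  "commands": [
    [[255, 0, 0, -0.003, 0], [255, 0.006, 0, -0.005, 0], [255, 0.012, 0, -0.005, 0], [255, 0.012, 0, -0.003, 0], [255, 0.012, 0, -0.001, 0]]
  ]
}}

```text
time_s: 9.45
position: [0.4978, 0.0538, 0.0757]
ee_rot: [0.075, 0.997, -0.0, 0.0]
force: [0.0, 0.6, -0.2]
gripper_width: 0.0002
finger_force: 0.0
```

{"api": "jog_arm", "payload": {
  "commands": [
    [[255, 0, 0, 0.0004, 0], [255, 0, 0, 0.0008, 0], [255, 0, 0, 0.001, 0], [255, 0, 0, 0.001, 0]]
  ]
}}

```text
time_s: 9.95
position: [0.4984, 0.0537, 0.0752]
ee_rot: [0.075, 0.997, 0.0, 0.001]
force: [0.2, -0.6, 4.8]
gripper_width: -0.0002
finger_force: 2.4
```

{"api": "jog_arm", "payload": {
  "commands": [
    [[255, -0.001, 0, 0, 0], [255, -0.002, 0, 0, 0], [255, -0.003, 0, 0, 0], [255, -0.004, 0, 0, 0], [255, -0.004, 0, 0, 0]]
  ]
}}

```text
time_s: 10.58
position: [0.5023, 0.0531, 0.0752]
ee_rot: [0.075, 0.997, 0.0, 0.0]
force: [0.4, 0.4, 4.6]
gripper_width: 0.0001
finger_force: 2.7
```

{"api": "jog_arm", "payload": {
  "commands": [
    [[255, -0.002, 0, 0, 0], [255, -0.003, 0, 0, 0], [255, -0.005, 0, 0, 0], [255, -0.006, 0, 0, 0], [255, -0.006, 0, 0, 0]]
  ]
}}

```text
time_s: 11.2
position: [0.5083, 0.0522, 0.0752]
ee_rot: [0.075, 0.997, 0.0, 0.0]
force: [-0.3, -0.3, 5.3]
gripper_width: 0.0002
finger_force: 2.7
```

{"api": "jog_arm", "payload": {
  "commands": [
    [[255, -0.002, 0, 0, 0], [255, -0.003, 0, 0, 0], [255, -0.005, 0, 0, 0], [255, -0.007, 0, 0, 0], [255, -0.007, 0, 0, 0]]
  ]
}}

```text
time_s: 11.82
position: [0.5154, 0.0511, 0.0753]
ee_rot: [0.075, 0.997, 0.0, 0.001]
force: [0.2, 0.2, 5.8]
gripper_width: -0.0001
finger_force: 2.7
```

{"api": "jog_arm", "payload": {
  "commands": [
    [[255, 0, 0, -0.01, 0], [255, 0.03, 0, -0.06, -0.18], [150, 0.03, 0, -0.12, -0.36], [100, 0.03, 0, -0.15, -0.54], [100, 0.03, 0, -0.15, -0.72]]
  ]
}}

```text
time_s: 12.45
position: [0.4864, 0.056, 0.228]
ee_rot: [-0.284, 0.959, -0.001, 0.003]
force: [0.8, -0.1, -0.3]
gripper_width: 0.0516
finger_force: 0.0
```

{"api": "jog_arm", "payload": {
  "commands": [
    [[60, 0, 0, 0, -0.18], [60, 0, 0, 0, -0.36], [60, 0, 0, 0, -0.54], [60, 0, 0, 0, -0.72], [60, 0, 0, 0, -0.85]]
  ]
}}

```text
time_s: 13.08
position: [0.4844, 0.0555, 0.225]
ee_rot: [-0.654, 0.757, 0.0, -0.0]
force: [-0.2, 0.9, 0.5]
gripper_width: 0.0657
finger_force: 0.0
```

```bash
python3 - <<'E'
from h import *
c=P("wrist"); s=bot.observe(); im=bot.capture("wrist"); save(im,"w3.png")
print(s["qpos"].round(2),s["position"],s["gripper_width"],Rot.from_quat(s["ee_rot"]).as_matrix().round(3),c[1])
E
```

```text
[ 0.04  0.32 -0.31  2.13  0.15  0.72  2.63] [0.48435301 0.05547076 0.22498302] 0.06565235812450901 [[-0.145 -0.989 -0.001]
 [-0.989  0.145 -0.   ]
 [ 0.001  0.001 -1.   ]] [ 0.47386162 -0.01829054  0.36760803]
```

View pics/w3.png

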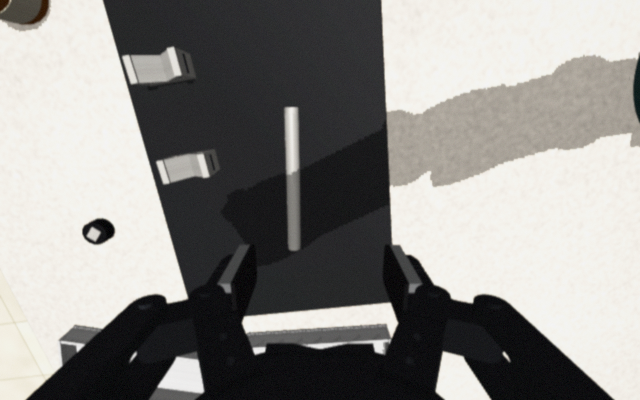

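The half turn is done with the force steady at 4.6–5.8 N and z at 75.2–75.3 mm, so the shaft is true and goes to the V-blocks. This view shows the shaft from (291,107) to (294,250) and the blocks near (160,67) and (188,167). The plate face comes out at about 61 mm. I move over the blocks for a closer look.

```bash
python3 - <<'E'
from h import *
c=P("wrist"); g=cv2.imread("pics/w3.png",0)
m=np.zeros_like(g); m[95:262,275:310]=g[95:262,275:310]>60
ks=max(cv2.findContours(m,0,1)[0],key=cv2.contourArea); r=cv2.minAreaRect(ks); print(r)
b=np.array([ray(c,*q,.068) for q in cv2.boxPoints(r)]); print(b.round(4)); print(ray(c,*r[0],.068), b.mean(0))
print(go([.607,.045,.225]))
E
```

```text
((292.9977722167969, 177.93341064453125), (144.31985473632812, 15.791231155395508), 88.09085083007812)
[[ 0.5094 -0.0229  0.068 ]
 [ 0.4942 -0.0212  0.068 ]
 [ 0.514   0.1314  0.068 ]
 [ 0.5315  0.1295  0.068 ]]
[0.51148588 0.04856793 0.068     ] [0.51226331 0.05421185 0.068     ]
(array([-0.0072, -0.1229, -0.0002]), 0)
```

{"api": "jog_arm", "payload": {
  "commands": [
    [[60, -0.003, -0.06, 0, -0.05], [60, -0.007, -0.11, 0, -0.11], [60, -0.007, -0.123, 0, -0.11], [60, -0.007, -0.123, 0, -0.11]]
  ]
}}

```text
time_s: 13.62
position: [0.6073, 0.0439, 0.2244]
ee_rot: [-0.692, 0.722, 0.0, -0.001]
force: [-0.3, 0.0, -0.3]
gripper_width: 0.0652
finger_force: 0.0
```

```bash
python3 - <<'E'
from h import *
c=P("wrist"); s=bot.observe(); im=bot.capture("wrist"); print(s["position"],Rot.from_quat(s["ee_rot"]).as_matrix()[:2,0]); np.savez("c4.npz",K=c[0],e=c[1],R=c[2],pos=s["position"])
save(im,"w4full.png"); 
print([proj(c,[x,y,.094]).round(0) for x in(.585,.63) for y in(-.0835,.027)])
save(cv2.resize(im[60:260,220:420],None,fx=3,fy=3,interpolation=2),"w4.png")
E
```

```text
[0.60727465 0.04394854 0.22444955] [-0.04235363 -0.99910264]
[array([341.,  37.]), array([343., 169.]), array([286.,  40.]), array([295., 171.])]
```

View pics/w4.png

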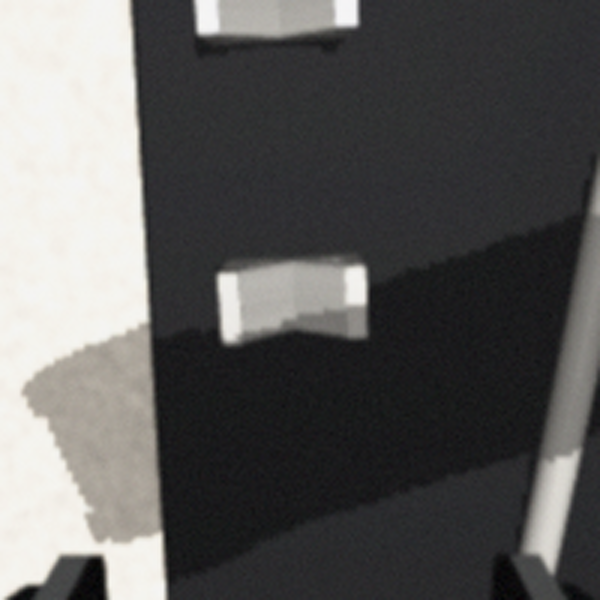

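The crop shows the +y V-block with its top corners at crop pixels (218,272), (366,264), (368,338) and (222,345). The near edge of the -y block runs from (198,38) to (358,26).

```bash
python3 - <<'E'
from h import *
d=np.load("c4.npz"); c=(d["K"],d["e"],d["R"],0)
f=lambda x,y: ray(c,220+x/3-.33,60+y/3-.33,.094)
for q in[(218,272),(366,264),(368,338),(222,345)]: print("b1",f(*q).round(4))
for q in[(198,38),(358,26)]: print("b2 near",f(*q).round(4))
# groove bottom line (z=plate+.013? V bottom ~ .061+.013)
for q in[(293,262),(297,330)]: print("groove",ray(c,220+q[0]/3,60+q[1]/3,.074).round(4))
g=cv2.imread("pics/w4full.png",0); m=np.zeros_like(g); m[20:76,272:350]=(g[20:76,272:350]>150)
for k in cv2.findContours(m,0,1)[0]:
    if cv2.contourArea(k)>20:
        r=cv2.boundingRect(k); print("b2 lip",r,ray(c,r[0]+r[2]/2-.5,r[1]+r[3]/2-.5,.094).round(4))
m[:]=0; m[140:180,285:350]=(g[140:180,285:350]>150)
for k in cv2.findContours(m,0,1)[0]:
    if cv2.contourArea(k)>20:
        r=cv2.boundingRect(k); print("b1 lip",r,ray(c,r[0]+r[2]/2-.5,r[1]+r[3]/2-.5,.094).round(4))
E
```

```text
b1 [0.6311 0.0076 0.094 ]
b1 [0.5859 0.0071 0.094 ]
b1 [0.5857 0.0301 0.094 ]
b1 [0.6314 0.0304 0.094 ]
b2 near [ 0.6323 -0.0587  0.094 ]
b2 near [ 0.5869 -0.06    0.094 ]
groove [0.608  0.0085 0.074 ]
groove [0.6077 0.0312 0.074 ]
b2 lip (284, 39, 55, 33) [ 0.6101 -0.0712  0.094 ]
b1 lip (293, 148, 49, 26) [0.6089 0.0179 0.094 ]
```

```bash
python3 -c "
from h import *
print(go([.512,.0535,.11],[-.137,-.99]))"
```

```text
(array([-0.0054,  0.0941,  0.1147]), np.float64(0.0962))
```

{"api": "jog_arm", "payload": {
  "commands": [
    [[110, -0.003, 0.05, 0.02, 0.05], [110, -0.005, 0.094, 0.05, 0.096], [110, -0.005, 0.094, 0.09, 0.096], [110, -0.005, 0.094, 0.115, 0.096], [110, -0.005, 0.094, 0.115, 0.096]]
  ]
}}

```text
time_s: 14.3
position: [0.5105, 0.0529, 0.1089]
ee_rot: [-0.658, 0.753, 0.001, -0.002]
force: [0.2, -0.4, 0.7]
gripper_width: 0.0485
finger_force: 0.0
```

```bash
python3 - <<'E'
from h import *
print(bot.observe()["gripper_width"],go([.512,.0535,.0635],[-.137,-.99]))
c=P("wrist"); im=bot.capture("wrist"); save(im,"w5.png"); print(proj(c,[.512,.0535,.068]),proj(c,[.5018,-.022,.068]))
E
```

```text
0.04850394255430641 (array([-0.0009, -0.0017,  0.0454]), np.float64(0.0018))
[317.67627707 224.14548031] [317.41821265 104.04218077]
```

View pics/w5.png

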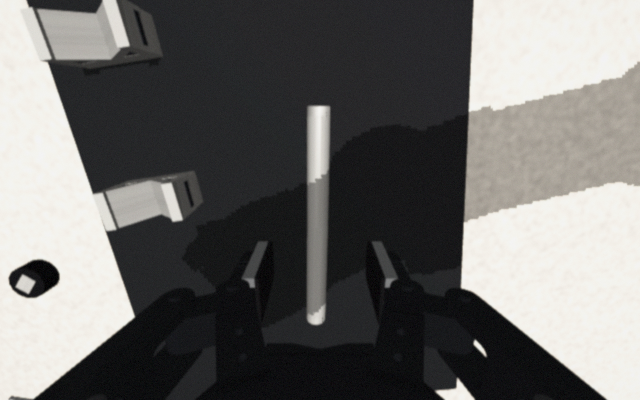

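The shaft spans (318,105) to (316,324), midway between the pads. I descend and grip gently.

{"api": "jog_arm", "payload": {
  "commands": [
    [[130, -0.001, -0.0015, 0.02, 0], [150, -0.001, -0.0015, 0.038, 0], [150, -0.001, -0.0015, 0.044, 0], [150, -0.001, -0.0015, 0.045, 0], [150, -0.001, -0.0015, 0.045, 0]]
  ],
  "force": 25
}}

```text
time_s: 14.98
position: [0.516, 0.0539, 0.0658]
ee_rot: [-0.657, 0.754, -0.0, 0.001]
force: [-0.5, -0.5, -0.3]
gripper_width: 0.0352
finger_force: 0.0
```

{"api": "jog_arm", "payload": {
  "commands": [
    [[180, 0, 0, 0, 0], [190, 0, 0, 0, 0], [200, 0, 0, 0, 0], [210, 0, 0, 0, 0], [220, 0, 0, 0, 0]]
  ]
}}

```text
time_s: 15.6
position: [0.5156, 0.0538, 0.065]
ee_rot: [-0.657, 0.754, -0.0, 0.0]
force: [-0.5, 0.5, 2.3]
gripper_width: 0.0128
finger_force: 24.4
```

{"api": "jog_arm", "payload": {
  "commands": [
    [[235, 0, 0, 0, 0], [255, 0, 0, 0, 0], [255, 0, 0, 0, 0]]
  ]
}}

```text
time_s: 15.98
position: [0.5156, 0.0538, 0.065]
ee_rot: [-0.657, 0.754, -0.0, 0.0]
force: [0.1, -0.4, 2.4]
gripper_width: 0.0128
finger_force: 24.4
```

{"api": "jog_arm", "payload": {
  "commands": [
    [[255, 0, 0, -0.002, 0], [255, 0, 0, -0.006, 0], [255, 0, 0, -0.015, 0], [255, 0, 0, -0.03, 0], [255, 0, 0, -0.04, 0]]
  ],
  "force": 40
}}

```text
time_s: 16.6
position: [0.516, 0.0538, 0.1063]
ee_rot: [-0.657, 0.754, -0.0, 0.001]
force: [-0.7, -0.2, -1.5]
gripper_width: 0.0119
finger_force: 40.4
```

{"api": "jog_arm", "payload": {
  "commands": [
    [[255, 0, 0, -0.005, -0.05], [255, 0, 0, -0.01, -0.1], [255, 0, 0, -0.01, -0.14], [255, 0, 0, -0.01, -0.14]]
  ]
}}

```text
time_s: 17.1
position: [0.5155, 0.0537, 0.1151]
ee_rot: [0.708, -0.706, 0.0, -0.0]
force: [-0.2, 0.3, -1.3]
gripper_width: 0.0123
finger_force: 40.4
```

```bash
python3 - <<'E'
from h import *
s=bot.observe(); print(s["gripper_width"],s["force"],s["position"],go([.609,-.0255,.115],[.01,-1]))
c=P("wrist"); im=bot.capture("wrist"); save(im,"w6.png")
p=s["position"]; print(proj(c,p+[0,0,.003]))
E
```

```text
0.012254731195297042 [-0.24327729  0.33855426 -1.26175697] [0.51549989 0.05367511 0.1151154 ] (array([ 0.0795, -0.0933,  0.0001]), np.float64(-0.0069))
[320.59643325 254.77643398]
```

View pics/w6.png

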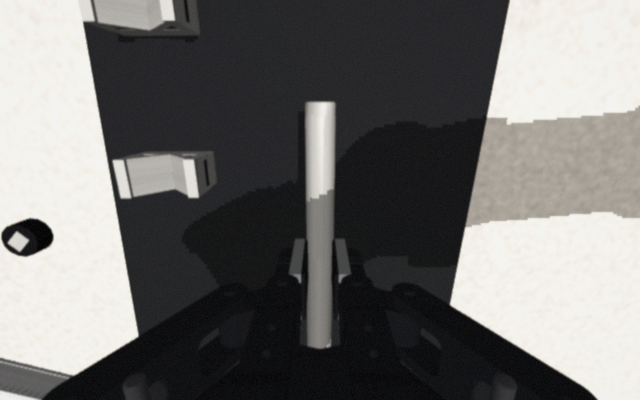

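The shaft is held, spanning (320,101) to (319,347). Next I check that it is level and centred along the grip.

```bash
python3 - <<'E'
from h import *
s=bot.observe(); c=P("wrist"); p=s["position"]
for dz in(0,.003,.006):
  print(dz,[proj(c,p+[0,dy,dz]).round(1) for dy in(-.075,.075)])
E
```

```text
0 [array([321.3, 104.5]), array([319.9, 363.1])]
0.003 [array([321.4, 104.5]), array([319.9, 367.2])]
0.006 [array([321.4, 104.5]), array([319.9, 371.5])]
```

{"api": "jog_arm", "payload": {
  "commands": [
    [[255, 0.02, -0.02, -0.01, 0], [255, 0.04, -0.045, -0.01, 0], [255, 0.06, -0.07, -0.01, 0], [255, 0.075, -0.09, -0.01, 0], [255, 0.0795, -0.0935, -0.01, 0]]
  ]
}}

```text
time_s: 17.77
position: [0.6104, -0.0269, 0.1246]
ee_rot: [0.707, -0.707, 0.0, -0.0]
force: [0.7, -0.7, -1.0]
gripper_width: 0.0116
finger_force: 40.4
```

{"api": "jog_arm", "payload": {
  "commands": [
    [[255, 0, 0, 0, 0], [255, 0, 0, 0, 0]]
  ]
}}

```text
time_s: 18.02
position: [0.6079, -0.0242, 0.1247]
ee_rot: [0.709, -0.705, -0.001, 0.0]
force: [0.6, 0.2, -1.1]
gripper_width: 0.0118
finger_force: 40.4
```

```bash
python3 - <<'E'
from h import *
print(go([.609,-.0255,.087],[.01,-1]))
c=P("wrist"); im=bot.capture("wrist"); save(im,"w7.png")
E
```

```text
(array([ 0.0014, -0.0011,  0.0377]), np.float64(-0.005))
```

View pics/w7.png

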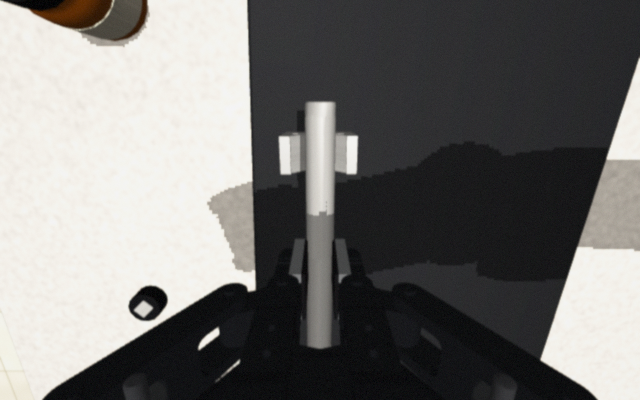

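The shaft, from (320,101) to (319,347), is centred between the lips of the far block at (290,153) and (347,153). The lower end shows higher in the image than predicted. I check numerically for tilt.

```bash
python3 - <<'E'
from h import *
im=cv2.imread("pics/w7.png"); g=cv2.imread("pics/w7.png",0); c=P("wrist"); p=bot.observe()["position"]
for r in(110,120,180,195,220,230,290,310,330,338): 
    print(r,g[r,296:346:1][::3].tolist())
print(g[300:400:3,320].tolist())
for dy in(-.07,-.04,-.03,.02,.05,.065):
    a=proj(c,p+[-.007,dy,.003]);b=proj(c,p+[.007,dy,.003]); print(dy,a.round(1),b.round(1))
# scene view: bright shaft
s=P("scene"); im=bot.capture("scene"); save(im,"s7.png")
for dy in(-.075,0,.075): print("scene pred",dy,proj(s,p+[0,dy,.003]).round(1),proj(s,p+[0,dy,-.005]).round(1))
a,b=proj(s,p+[0,-.075,.003]),proj(s,p+[0,.075,.003]); gg=cv2.cvtColor(im,7)
for t in(-.04,0.03,.1,.2,.3,.7,.8,.9,.97,1.04):
    q=a+(b-a)*t; u=int(round(q[0])); v=int(round(q[1])); print(t,u,v,gg[v-9:v+10,u].tolist())
E
```

```text
110 [48, 42, 40, 86, 156, 177, 198, 218, 232, 236, 221, 199, 168, 90, 54, 52, 47]
120 [45, 30, 24, 98, 161, 191, 205, 221, 236, 232, 208, 195, 168, 94, 51, 52, 52]
180 [46, 27, 27, 60, 154, 187, 202, 213, 225, 217, 207, 188, 153, 63, 51, 48, 51]
195 [29, 30, 27, 56, 153, 186, 203, 211, 222, 213, 205, 190, 150, 40, 32, 27, 29]
220 [27, 26, 31, 36, 100, 121, 131, 126, 130, 124, 124, 112, 88, 27, 27, 29, 29]
230 [27, 28, 26, 36, 102, 122, 128, 128, 129, 127, 120, 111, 86, 29, 26, 26, 30]
290 [14, 13, 23, 15, 92, 116, 123, 132, 132, 128, 122, 104, 39, 24, 15, 12, 14]
310 [15, 14, 23, 29, 98, 118, 125, 131, 130, 128, 119, 101, 54, 24, 15, 15, 13]
330 [14, 23, 45, 45, 95, 117, 126, 133, 128, 126, 117, 95, 49, 43, 37, 9, 11]
338 [12, 25, 44, 45, 95, 116, 126, 131, 134, 126, 117, 96, 43, 43, 38, 17, 17]
[130, 131, 131, 132, 129, 132, 130, 132, 129, 128, 128, 129, 129, 132, 131, 133, 86, 15, 9, 10, 13, 13, 15, 13, 13, 13, 11, 16, 16, 15, 16, 12, 17, 13]
-0.07 [337.2 116.2] [306.3 116. ]
-0.04 [335.7 180.5] [306.7 180.4]
-0.03 [335.2 200.2] [306.8 200.1]
0.02 [333.2 287.8] [307.4 287.7]
0.05 [
[... 407 characters left out ...]
, 77, 124, 143, 133, 116, 91, 67, 39, 29, 50, 82, 96, 98, 97]
0.2 262 210 [15, 13, 11, 21, 33, 79, 124, 140, 135, 115, 90, 67, 34, 27, 51, 88, 111, 122, 126]
0.3 268 208 [23, 16, 18, 23, 13, 41, 85, 125, 136, 130, 109, 83, 55, 30, 19, 8, 15, 18, 23]
0.7 292 204 [33, 36, 26, 32, 38, 48, 80, 91, 94, 88, 78, 58, 40, 34, 50, 70, 81, 90, 89]
0.8 297 203 [33, 31, 27, 31, 34, 55, 77, 92, 94, 92, 76, 57, 41, 36, 48, 72, 80, 90, 93]
0.9 303 201 [30, 25, 31, 32, 32, 36, 67, 92, 99, 94, 85, 74, 56, 43, 31, 31, 32, 29, 31]
0.97 307 201 [30, 33, 32, 27, 37, 69, 112, 135, 128, 112, 86, 61, 43, 33, 29, 31, 35, 29, 26]
1.04 311 200 [28, 32, 31, 31, 29, 32, 30, 33, 31, 37, 33, 39, 38, 31, 30, 31, 30, 33, 31]
```

It is level and centred: both ends fall on the level prediction in the scene view. I lower it into the blocks.

{"api": "jog_arm", "payload": {
  "commands": [
    [[255, 0.001, -0.001, 0.01, 0], [255, 0.0015, -0.001, 0.02, 0], [255, 0.0015, -0.001, 0.03, 0], [255, 0.0015, -0.001, 0.036, 0], [255, 0.0015, -0.001, 0.038, 0]]
  ]
}}

```text
time_s: 18.75
position: [0.61, -0.0269, 0.0862]
ee_rot: [0.708, -0.706, -0.0, 0.0]
force: [-1.0, 0.1, -1.2]
gripper_width: 0.012
finger_force: 40.4
```

{"api": "jog_arm", "payload": {
  "commands": [
    [[255, 0, 0, 0.0005, 0], [255, 0, 0, 0.001, 0], [255, 0, 0, 0.0015, 0], [255, 0, 0, 0.0015, 0]]
  ]
}}

```text
time_s: 19.25
position: [0.6104, -0.0269, 0.0856]
ee_rot: [0.708, -0.706, 0.0, -0.0]
force: [0.5, -0.7, -1.6]
gripper_width: 0.0122
finger_force: 40.4
```

{"api": "jog_arm", "payload": {
  "commands": [
    [[255, 0, 0, 0.0005, 0], [255, 0, 0, 0.001, 0], [255, 0, 0, 0.0015, 0], [255, 0, 0, 0.0015, 0]]
  ]
}}

```text
time_s: 19.75
position: [0.6103, -0.0269, 0.084]
ee_rot: [0.708, -0.706, 0.0, 0.0]
force: [0.1, -0.4, -0.0]
gripper_width: 0.0123
finger_force: 40.5
```

{"api": "jog_arm", "payload": {
  "commands": [
    [[255, 0, 0, 0.0004, 0], [255, 0, 0, 0.0008, 0], [255, 0, 0, 0.0008, 0]]
  ]
}}

```text
time_s: 20.12
position: [0.6103, -0.0269, 0.0838]
ee_rot: [0.708, -0.706, 0.0, 0.0]
force: [-2.0, 0.1, 5.4]
gripper_width: 0.0123
finger_force: 41.1
```

{"api": "jog_arm", "payload": {
  "commands": [
    [[255, 0, 0.0005, 0, 0], [255, 0, 0.001, 0, 0], [255, 0, 0.001, 0, 0]]
  ]
}}

```text
time_s: 20.5
position: [0.6091, -0.0268, 0.0827]
ee_rot: [0.708, -0.706, -0.0, 0.0]
force: [0.6, 1.1, 0.4]
gripper_width: 0.0124
finger_force: 40.5
```

Sliding 1 mm toward the robot let it sink by 1 mm. I keep lowering.

{"api": "jog_arm", "payload": {
  "commands": [
    [[255, 0, 0, 0.0004, 0], [255, 0, 0, 0.0008, 0], [255, 0, 0, 0.0008, 0]]
  ]
}}

```text
time_s: 20.88
position: [0.6092, -0.0269, 0.0826]
ee_rot: [0.708, -0.706, -0.0, 0.0]
force: [-1.7, 0.2, 4.7]
gripper_width: 0.0119
finger_force: 41.0
```

{"api": "jog_arm", "payload": {
  "commands": [
    [[255, 0, 0.0005, 0, 0], [255, 0, 0.001, 0, 0], [255, 0, 0.001, 0.0005, 0], [255, 0, 0.001, 0.0005, 0]]
  ]
}}

```text
time_s: 21.38
position: [0.6089, -0.0268, 0.0824]
ee_rot: [0.708, -0.706, 0.0, -0.0]
force: [-1.2, 0.0, 7.3]
gripper_width: 0.0122
finger_force: 41.3
```

It is seated: z is as expected and it no longer moves sideways. I release slowly.

{"api": "jog_arm", "payload": {
  "commands": [
    [[235, 0, 0, -0.0005, 0], [225, 0, 0, -0.0005, 0], [215, 0, 0, -0.0005, 0], [200, 0, 0, -0.0005, 0], [180, 0, 0, -0.0005, 0]]
  ],
  "force": 20
}}

```text
time_s: 22.0
position: [0.6078, -0.0271, 0.0819]
ee_rot: [0.708, -0.706, -0.0, 0.0]
force: [-0.5, -0.1, 0.9]
gripper_width: 0.0253
finger_force: 0.0
```

{"api": "jog_arm", "payload": {
  "commands": [
    [[150, 0, 0, 0, 0], [130, 0, 0, 0, 0], [120, 0, 0, -0.01, 0], [120, 0, 0, -0.04, 0], [120, 0, 0, -0.09, 0]]
  ]
}}

```text
time_s: 22.62
position: [0.6071, -0.027, 0.1724]
ee_rot: [0.708, -0.706, -0.001, 0.001]
force: [1.1, 0.4, -0.0]
gripper_width: 0.0455
finger_force: 0.0
```

{"api": "jog_arm", "payload": {
  "commands": [
    [[120, -0.02, 0, -0.03, 0], [120, -0.06, 0, -0.05, 0], [120, -0.07, 0, -0.05, 0], [120, -0.07, 0, -0.05, 0]]
  ]
}}

```text
time_s: 23.12
position: [0.6076, 0.0436, 0.2224]
ee_rot: [0.709, -0.705, 0.0, 0.0]
force: [0.8, -0.3, -0.2]
gripper_width: 0.0449
finger_force: 0.0
```

```bash
python3 - <<'E'
from h import *
c=P("wrist"); s=bot.observe(); im=bot.capture("wrist"); save(im,"w8.png"); g=cv2.cvtColor(im,7)
print(s["position"],s["gripper_width"],s["force"])
pr=[proj(c,[.609,y,.085]).round(1) for y in(-.103,-.0265,.05)]; print(pr)
a,b=pr[0],pr[2]
for t in(-.06,-.02,.05,.3,.5,.7,.95,1.02,1.06):
    q=a+(b-a)*t; u,v=q.round().astype(int); print(t,u,v,g[v,u-24:u+25:2].tolist() if 0<=v<400 else '')
S=P("scene"); gg=cv2.cvtColor(bot.capture("scene"),7); a,b=proj(S,[.609,-.102,.085]),proj(S,[.609,.048,.085])
for t in(-.05,.03,.1,.3,.5,.7,.9,.97,1.05):
    u,v=(a+(b-a)*t).round().astype(int); print(t,u,v,gg[v-9:v+10,u].tolist())
E
```

```text
[0.60764553 0.0436274  0.2223876 ] 0.04487612065028462 [ 0.82034509 -0.27309934 -0.22660303]
[array([319.8,  14.4]), array([319.3, 110.7]), array([318.8, 191.9])]
-0.06 320 4 [50, 53, 51, 53, 49, 49, 51, 48, 50, 50, 53, 50, 49, 48, 50, 51, 53, 50, 47, 51, 51, 49, 49, 52, 50]
-0.02 320 11 [52, 48, 49, 51, 50, 51, 50, 48, 54, 61, 73, 76, 79, 62, 59, 51, 54, 51, 53, 52, 50, 50, 51, 50, 49]
0.05 320 23 [46, 51, 50, 49, 50, 50, 49, 85, 164, 195, 213, 235, 228, 204, 181, 120, 53, 51, 51, 50, 50, 48, 50, 52, 54]
0.3 320 68 [240, 234, 182, 181, 181, 180, 182, 169, 148, 189, 208, 234, 238, 208, 184, 151, 169, 173, 174, 174, 171, 204, 239, 239, 237]
0.5 319 103 [47, 45, 47, 48, 48, 48, 45, 43, 68, 158, 194, 215, 237, 227, 201, 167, 79, 50, 45, 49, 48, 46, 48, 49, 46]
0.7 319 139 [48, 48, 47, 51, 48, 48, 47, 34, 50, 146, 187, 213, 234, 226, 203, 170, 75, 49, 44, 48, 47, 44, 47, 44, 48]
0.95 319 183 [26, 27, 30, 26, 27, 26, 25, 30, 32, 93, 117, 127, 134, 128, 119, 98, 39, 23, 25, 25, 21, 25, 23, 25, 28]
1.02 319 195 [22, 28, 29, 24, 27, 27, 24, 25, 26, 24, 27, 27, 23, 26, 25, 26, 25, 24, 23, 24,
[... 264 characters left out ...]
123, 138, 134, 105, 82, 62, 42, 31, 33, 25, 26, 21, 20]
0.1 257 226 [79, 95, 98, 95, 92, 103, 126, 142, 134, 115, 88, 69, 50, 38, 34, 27, 13, 16, 19]
0.3 268 223 [32, 28, 33, 27, 31, 51, 93, 129, 139, 131, 130, 123, 101, 81, 75, 69, 55, 59, 71]
0.5 280 221 [31, 27, 31, 23, 41, 80, 122, 141, 131, 110, 88, 61, 40, 31, 30, 25, 26, 15, 26]
0.7 291 218 [55, 85, 95, 91, 91, 92, 109, 130, 134, 122, 101, 81, 59, 46, 37, 32, 27, 20, 23]
0.9 302 216 [17, 17, 17, 19, 22, 36, 64, 80, 93, 97, 99, 95, 87, 78, 67, 60, 53, 64, 76]
0.97 306 215 [18, 22, 13, 21, 26, 27, 52, 80, 88, 93, 82, 67, 39, 30, 24, 27, 17, 24, 18]
1.05 311 214 [31, 31, 27, 19, 19, 19, 13, 14, 19, 16, 18, 13, 21, 13, 18, 14, 17, 24, 15]
```

```bash
python3 -c "
from h import *
print(bot.close_job())"
```

```text
the job is handed in; nothing more can be done
None
```

The shaft ran true: the lift was about 0 mm over roughly 3 rad of roll at about 5 N. It now lies released across both V-blocks, level and centred in the groove by the camera check, and the job was handed in at about 23 s; the verdict was not shown.

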